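# Meter four marbles from the hopper into the jug

## Task

Stand the empty jug on the bench centred under the hopper's spout and let go of it. Then slide the hopper's gate partly open, just far enough that the four marbles in its two right-hand compartments (as seen from the robot) drop into the jug while the other four stay in the hopper, and slide the gate fully shut again. Leave the jug standing under the spout and do not disturb the other glassware.

Things in the scene. Friction and masses are not known exactly. Their poses are not given: they have to be found in the camera images.
- hopper: White gravity hopper fixed on a stand, 119 mm wide (y), 32 mm deep (x), 262 mm tall. Origin: on the bench straight below the spout's centre; front faces -x (robot side), y to the left seen from the robot, z up. Four 26 x 26 mm compartments side by side, centres y -43.5, -14.5, 14.5, 43.5 mm, two marbles in each, one above the other, resting on the gate (154 mm up).
- spout (a point): Centre of the outlet of the tapered spout under the gate, 100 mm above the bench; outlet 46 (y) x 26 mm. All marbles let out fall through it. Axes as the hopper's.
- mouth (a point): Front edge of the hopper's flared open mouth: hopper x -64, z 262 mm, 125 mm wide in y. From x -17, z 214 the flare slopes out to here (the same behind), overhanging the gate tab: take the tab with the tool tilted about 35 degrees from vertical, leaning back towards the robot.
- stand (a point): Centre of the hopper stand's base plate, 110 x 190 x 12 mm, hopper x 45 to 155 mm; a 20 mm column rises from it at hopper x 85. The bench under the spout and in front of the plate is free.
- gate (a joint): Slide of the steel bottom gate (m): 0 fully shut, 0.115 wide open; grows as the tab moves to the hopper's +y (left). Stays where left (2 N friction); starts at 0 to 0.010. It uncovers the compartments one by one from the right (-y) end: marbles of the first drop at about 0.027, second 0.056, third 0.085, fourth 0.114.
- gate_tab (a point): Grip point on the gate's black tab in front of the hopper: a bar 12 mm thick (y), 24 mm wide, about 50 mm long, leaning 35 degrees from vertical, upper end towards the robot. The point is on its mid-line, about 20 mm below the upper end; gate shut: hopper x -67, y -20, z 179 mm. Moves along hopper y with the gate. Axes as the hopper's.
- jug: Round white plastic jug, empty, open at the top, 76 mm across at the rim, 80 mm tall, wall 4 mm, floor 5 mm, about 120 to 210 g, upright on the bench. Origin: centre of its underside; z up; its one handle points along its -x.
- jug_handle (a point): Middle of the jug's handle, an upright bar 12 mm thick (jug y), 14 mm deep (jug x), from 14 to 70 mm above the underside; the point is at jug x -66, y 0, z 42 mm. Gap of 21 mm between bar and jug wall. Axes as the jug's.
- beaker: Bystander: glass beaker without a handle, 74 mm wide, 95 mm tall; it and the jug may swap places. Origin: centre of underside.
- reagent: Bystander: white reagent bottle, 68 mm wide, 160 mm tall. Origin: centre of underside.
- amber: Bystander: amber bottle, 64 mm wide, 150 mm tall. Origin: centre of underside.
- petri: Bystander: closed glass petri dish, 90 mm wide, 16 mm tall. Origin: centre of underside.
- dish: Bystander: white porcelain bowl, 84 mm wide, 35 mm tall. Origin: centre of underside.
- marble1a_center (a point): Centre of a plain glass marble, 22 mm across, 14 g: lower one in the first (rightmost, -y) compartment.
- marble1b_center (a point): Centre of a plain glass marble, 22 mm across, 14 g: upper one in the first (rightmost, -y) compartment.
- marble2a_center (a point): Centre of a plain glass marble, 22 mm across, 14 g: lower one in the second from the right compartment.
- marble2b_center (a point): Centre of a plain glass marble, 22 mm across, 14 g: upper one in the second from the right compartment.
- marble3a_center (a point): Centre of a plain glass marble, 22 mm across, 14 g: lower one in the third from the right compartment.
- marble3b_center (a point): Centre of a plain glass marble, 22 mm across, 14 g: upper one in the third from the right compartment.
- marble4a_center (a point): Centre of a plain glass marble, 22 mm across, 14 g: lower one in the fourth (leftmost) compartment.
- marble4b_center (a point): Centre of a plain glass marble, 22 mm across, 14 g: upper one in the fourth (leftmost) compartment.
There are look-alikes about, which are no part of the job. Leave any green look-alike of the jug alone.

How it is judged:
On the way, in this order (a step that is already met when the one before it is completed fails the run):
1. the jug stands upright on the bench, released, centred under the spout (within 22 mm), the gate still holding all marbles (horizontal distance between jug and spout below 0.022 m and height (world z) of jug below 0.004 m and angle between jug's own z axis and vertical below 0.06 rad and contact force between the fingers and jug below 0.05 N and height (world z) of each of marble1a_center, marble1b_center, marble2a_center, marble2b_center, marble3a_center, marble3b_center, marble4a_center, marble4b_center above 0.15 m), for 0.3 s.
2. the four marbles of the two right-hand compartments lie in the jug (horizontal distance between each of marble1a_center, marble1b_center, marble2a_center, marble2b_center and jug below 0.034 m and height (world z) of each of marble1a_center, marble1b_center, marble2a_center, marble2b_center below 0.08 m), for 0.3 s.
At the end, for the whole second after the job is handed in: The four marbles of the two right-hand compartments lie inside the jug; the other four are still above the gate in the hopper; the gate is shut (joint below 0.006 m); the jug stands at rest and upright on the bench (within 0.06 rad) with its centre within 22 mm of straight below the spout's centre (all of step 2 and horizontal distance between jug and spout below 0.022 m and height (world z) of jug below 0.004 m and angle between jug's own z axis and vertical below 0.06 rad and height (world z) of each of marble3a_center, marble3b_center, marble4a_center, marble4b_center above 0.15 m and value of joint gate below 0.006 m and linear speed of jug below 0.02 m/s); the robot touches nothing.
It fails at once if a bystander is moved by more than 30 mm or tipped over (distance of any of beaker, reagent, amber, petri, dish from where it was at the start of the episode above 0.03 m or angle between any of beaker, reagent, amber, petri, dish's own z axis and vertical above 0.5 rad).
It fails at once if a marble falls outside the jug (onto the bench or floor) ((height (world z) of marble1a_center below 0.06 m and horizontal distance between marble1a_center and jug above 0.045 m) or (height (world z) of marble1b_center below 0.06 m and horizontal distance between marble1b_center and jug above 0.045 m) or (height (world z) of marble2a_center below 0.06 m and horizontal distance between marble2a_center and jug above 0.045 m) or (height (world z) of marble2b_center below 0.06 m and horizontal distance between marble2b_center and jug above 0.045 m) or (height (world z) of marble3a_center below 0.06 m and horizontal distance between marble3a_center and jug above 0.045 m) or (height (world z) of marble3b_center below 0.06 m and horizontal distance between marble3b_center and jug above 0.045 m) or (height (world z) of marble4a_center below 0.06 m and horizontal distance between marble4a_center and jug above 0.045 m) or (height (world z) of marble4b_center below 0.06 m and horizontal distance between marble4b_center and jug above 0.045 m)).
It also fails if it takes over 72 s, if anything falls off the work surface, if the arm or the gripper's body presses on something with over 40 N, if the wrist force passes 120 N, or if a joint passes its speed limit or range.

## Robot

A 6-joint arm with a two-finger parallel gripper is mounted at the origin on the work surface. World frame = base frame: x ahead of the robot, y to its left, z up, the work surface at z = 0. Lengths are in m, angles in rad, forces in N, time in s.
With the tool pointing down it reaches from about 0.375 to 0.9 m from the base axis. Payload 3.1 kg.
Tool frame: the origin (TCP) lies between the finger pads; the fingertips stand 17 mm ahead of it and the grasp point (between the pads) lies 2 mm behind it; z points along the fingers, y is the line along which they close (so a half turn about z gives the same grasp; the last joint's range is limited). The gripper opens to 85 mm and grips with 20 to 120 N. Pads are 22 mm wide; open, the fingers measure 114 mm over their backs; the gripper's body (76 mm by 85 mm) begins 54 mm behind the grasp point. The pads swing forward as they close: fully open they stand 13 mm farther back than shut.
Start: joints at [-1.329, 0.527, 1.433, -0, 1.181, -0.178], TCP at [0.255, -0.57, 0.248] pointing down, gripper open.
Joint ranges: [-3.08, 3.08], [-0.75, 2.2], [0.22, 2.44], [-1.43, 4.57], [0, 2.65], [-2.85, 2.85]. Speed limits (rad/s): [2.79, 2.79, 3.14, 3.14, 3.14, 3.14].

## Interface

Orientations are given as a unit quaternion [x, y, z, w].
In Python, from station import sense, vision, order gives the robot as it stands.
- The arm moves only by the shell command python3 -m crank 'ROWS' [OPENING] [FORCE]. ROWS is JSON, a list of rows, each an object with "dp": the shift along the world's x, y, z in units of 30 mm (1.0 is 30 mm), a list of three; "angular": the turn, a rotation vector about the world's x, y, z in degrees, a list of three. In form: [{"dp": [dx, dy, dz], "angular": [ax, ay, az]}, ...]. A call has 1 to 20 rows; each row shifts and turns the commanded pose from where the row before left it; what a row does not reach is not made up. A row lasts 1/10 s, in which the tool goes at most 50 mm and 8.59 degrees, less where a joint would pass 70% of its speed; a pose out of reach is approached as far as the arm can. A call is refused whole if a number of a shift passes 1 or a number of a turn 8.59, either way. A call with a gripper value outside its range is refused whole. OPENING is the closure, from 0 (fully open) to 1 (shut), set as the call begins (- or left out, the last holds). The fingers move at their own pace and stop on an object; FORCE is the grip in N (left out, the last holds). Time passes only in rows, so rows that do not move let the fingers close. It gives the time, the measured TCP pose, the force, the opening and the grip force at its end, in the units of the state.
- sense(): the state, without advancing time (a new reading comes with each control period).
- vision.snapshot(name): name is "side" or "top"; returns a dict with "image" (400x640x3 uint8, blue, green, red), "range_z" (400x640 float32, m along the optical axis (not along the pixel's ray), 0 where there is no reading), "mtx" (3x3 intrinsics, pixels), "pose" (4x4, takes a point from camera to world coordinates). Camera axes: x right, y down, z forward; pixel columns grow to the right and rows downward; lengths in m; the calibration is good to about 2 mm. A picture is of the moment at which its call begins.
- order.sign_off(): hands the job in; it is judged then, once.
The state is a dict: "t": time; "q": joint angles; "qd": joint speeds; "tau": joint torques, N m; "tcp_pos": TCP position; "tool_rot": TCP orientation; "force": force on the tool from outside, world axes, zero at the start; "ft_torque": the same for the moment, N m; "finger_gap": opening from 0.0 (shut) to 1.0 (fully open); "gripper_force": force on a finger pad.
Only numpy, scipy, OpenCV 4.12 (cv2) and the standard library are available. Lean on these libraries where they do the work, as an engineer would, in place of code of your own. Each camera call takes 0.05 s, during which the arm holds its last target. There are 200 camera calls.

## Working session

There is one attempt and no reset: what is moved stays moved. The work goes in short steps, Python scripts to look and compute and a shell command to move; the robot and the scene stay as the last step left them, time stands still between calls to the robot, and variables do not carry over. Pictures are saved under pics/ and viewed, at most 11 in all, crops included, and the job is handed in when it is done.

```bash
mkdir -p pics; cat > h.py <<'E'
from station import sense, vision, order
import numpy as np, cv2
def snap(n):
    s=vision.snapshot(n); return s['image'],s['range_z'],np.array(s['mtx']),np.array(s['pose'])
def cloud(d,K,T):
    v,u=np.mgrid[:d.shape[0],:d.shape[1]]
    P=np.stack([(u-K[0,2])/K[0,0]*d,(v-K[1,2])/K[1,1]*d,d],-1)@T[:3,:3].T+T[:3,3]
    P[d<=0]=np.nan; return P
E
python3 - <<'E'
from h import *
for n in('top','side'):
    i,d,K,T=snap(n); cv2.imwrite(f'pics/{n}0.png',i); np.savez(f'{n}0.npz',i=i,d=d,K=K,T=T); print(n,T.round(3).tolist(),K[0,0])
s=sense(); print(s['tool_rot'],s['tcp_pos'],s['finger_gap'],s['t'])
E
```

```text
top [[-0.022, -0.998, 0.055, 0.461], [-1.0, 0.022, 0.009, 0.098], [-0.01, -0.054, -0.998, 1.55], [0.0, 0.0, 0.0, 1.0]] 400.0687374633839
side [[-0.941, -0.248, 0.23, 0.17], [-0.338, 0.666, -0.666, 1.258], [0.012, -0.704, -0.71, 1.402], [0.0, 0.0, 0.0, 1.0]] 442.45123962413254
[ 9.77943248e-01  2.08868381e-01 -2.98353435e-05 -1.00120404e-03] [ 0.25519653 -0.569862    0.24741138] 1.0024988042363034 0.1
```

View pics/top0.png

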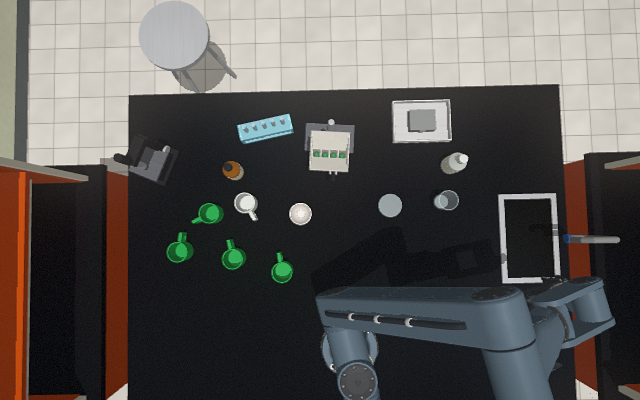

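View pics/side0.png

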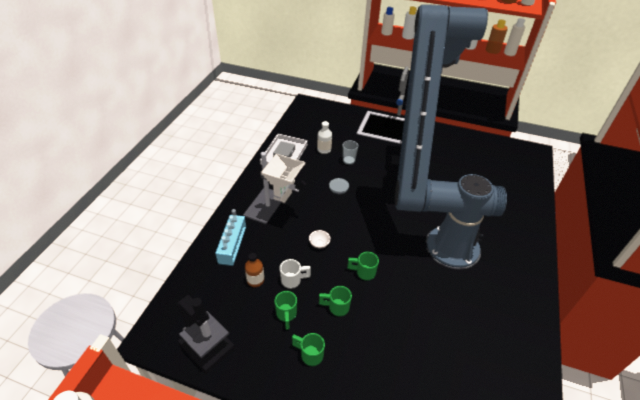

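The top view shows the white jug at (245,203) with its handle towards (255,217). The four green mugs at (209,213), (180,250), (233,257) and (282,270) are the look-alikes. The white round thing at (300,214) is the bowl, which has no handle, and the hopper is at (331,148). Only the white mug is white with a handle. Next I'll confirm that in a crop and measure.

```bash
python3 - <<'E'
from h import *
z=np.load('top0.npz'); i,d,K,T=[z[k] for k in 'idKT']; P=cloud(d,K,T)
z2=np.load('side0.npz'); i2,d2,K2,T2=[z2[k] for k in 'idKT']; P2=cloud(d2,K2,T2)
a=cv2.resize(i[90:240,190:390],None,fx=4,fy=4,interpolation=3)
b=cv2.resize(i2[120:300,210:350],None,fx=3,fy=3,interpolation=3)[:540]
cv2.imwrite('pics/cropA.png',a); cv2.imwrite('pics/cropB.png',b)
def white(im): h=cv2.cvtColor(im,cv2.COLOR_BGR2HSV); return (h[...,1]<70)&(h[...,2]>90)
for nm,I,PP in(('top',i,P),('side',i2,P2)):
    w=white(I)
    def at(c,r): return (np.hypot(PP[...,0]-c[0],PP[...,1]-c[1])<r)
    if nm=='top':
        c0=P[203,245]; print('seed',c0)
    m=w&at(c0,.13)&(PP[...,2]>.072)&(PP[...,2]<.09)
    (cx,cy),r=cv2.minEnclosingCircle((PP[m][:,:2]*1000).astype(np.float32)); print(nm,'jug rim n',m.sum(),cx,cy,r)
    m=w&at(c0,.13)&(PP[...,2]>.012)&(PP[...,2]<.09)&(np.hypot(PP[...,0]-cx/1e3,PP[...,1]-cy/1e3)>.046)
    q=PP[m]; print('handle',m.sum(),q.mean(0),q.min(0),q.max(0))
    # hopper
    m=w&(abs(PP[...,0]-.87)<.2)&(abs(PP[...,1]-.03)<.13)&(PP[...,2]>.255)&(PP[...,2]<.275)
    if m.sum()>5:
        q=PP[m]; print('hoptop',m.sum(),q.min(0),q.max(0),cv2.minAreaRect((q[:,:2]*1000).astype(np.float32)))
    m=(I.max(2)<110)&(abs(PP[...,0]-.78)<.12)&(abs(PP[...,1]-.03)<.13)&(PP[...,2]>.15)&(PP[...,2]<.21)
    q=PP[m]; print('tab?',m.sum(),q.round(3)[:40].tolist() if len(q) else '')
for (v,u) in((214,300),(205,390),(200,446),(162,455),(170,233)): print((u,v),P[v,u].round(3))
# base plate
m=(abs(P[...,0]-.95)<.15)&(abs(P[...,1]-.03)<.14)&(P[...,2]>.008)&(P[...,2]<.02)
q=P[m];print('plate',m.sum(),cv2.minAreaRect((q[:,:2]*1000).astype(np.float32)))
E
```

```text
seed [0.55750233 0.38778042 0.00659117]
top jug rim n 88 589.9999389648438 368.2578125 99.13191223144531
handle 204 [0.56306302 0.38006262 0.05726962] [0.48987568 0.33765719 0.01242815] [0.6866159  0.43769965 0.08817487]
hoptop 206 [ 0.67015757 -0.00239535  0.2551651 ] [0.78838673 0.12694741 0.27376343] ((728.31640625, 62.145904541015625), (126.89572143554688, 119.8833236694336), 88.39812469482422)
tab? 15 [[0.803, 0.068, 0.198], [0.801, 0.068, 0.194], [0.796, 0.068, 0.199], [0.793, 0.068, 0.196], [0.792, 0.044, 0.2], [0.79, 0.044, 0.194], [0.719, 0.118, 0.153], [0.717, 0.027, 0.157], [0.716, 0.118, 0.152], [0.707, 0.029, 0.189], [0.712, 0.118, 0.154], [0.711, 0.058, 0.154], [0.702, 0.087, 0.189], [0.704, 0.059, 0.171], [0.697, 0.029, 0.186]]
side jug rim n 120 586.3975219726562 404.275634765625 95.63882446289062
handle 475 [0.55739165 0.37761058 0.05044792] [0.48790025 0.3366682  0.01238564] [0.6706089  0.45623132 0.08811052]
hoptop 185 [ 0.67025815 -0.0053484   0.25506936] [0.79453635 0.1304551  0.27433534] ((733.04345703125, 63.05319595336914), (122.97175598144531, 136.79583740234
[... 493 characters left out ...]
, 0.054, 0.154], [0.794, 0.064, 0.152], [0.788, 0.066, 0.156], [0.785, 0.063, 0.154], [0.781, 0.062, 0.155], [0.792, 0.069, 0.152], [0.789, 0.066, 0.15], [0.782, 0.069, 0.155], [0.677, 0.034, 0.153], [0.67, 0.04, 0.161], [0.675, 0.039, 0.153], [0.669, 0.042, 0.158], [0.667, 0.037, 0.153], [0.667, 0.048, 0.158], [0.662, 0.049, 0.16], [0.665, 0.053, 0.157], [0.664, 0.055, 0.154], [0.66, 0.055, 0.155], [0.667, 0.06, 0.151]]
(300, 214) [ 0.51   0.176 -0.002]
(390, 205) [ 0.537 -0.171  0.017]
(446, 200) [ 0.552 -0.39   0.001]
(455, 162) [ 0.681 -0.391  0.117]
(233, 170) [0.671 0.41  0.115]
plate 402 ((895.2704467773438, 32.8233642578125), (267.7506103515625, 190.0834197998047), 89.93913269042969)
```

View pics/cropA.png

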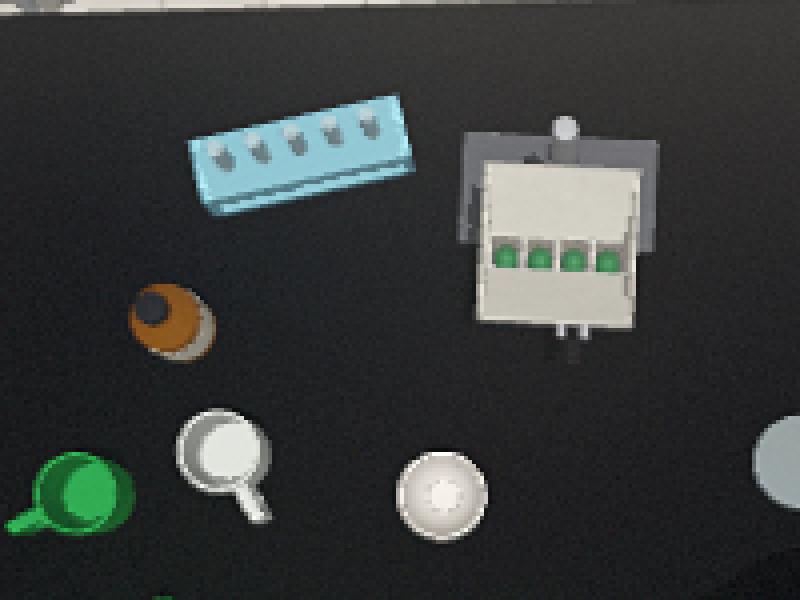

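View pics/cropB.png

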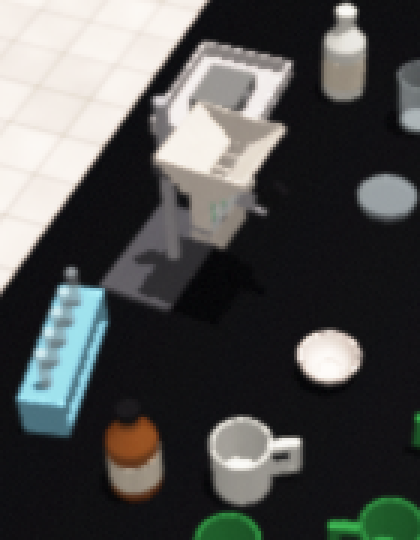

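The crops confirm the only white jug with a handle: rim centre near top px (245,203), handle end near (255,220). The hopper mouth's front edge runs (309,170)–(348,172), and the tab is at about (331,178). Next I'll get ray-cast poses.

```bash
cat >> h.py <<'E'
def ray(uv,K,T,z):
    uv=np.atleast_2d(uv).astype(float); r=np.c_[(uv[:,0]-K[0,2])/K[0,0],(uv[:,1]-K[1,2])/K[1,1],np.ones(len(uv))]@T[:3,:3].T
    return T[:3,3]+r*((z-T[2,3])/r[:,2])[:,None]
def proj(p,K,T):
    c=(np.atleast_2d(p)-T[:3,3])@T[:3,:3]; return np.c_[c[:,0]/c[:,2]*K[0,0]+K[0,2],c[:,1]/c[:,2]*K[1,1]+K[1,2]]
def white(im,v=90):
    h=cv2.cvtColor(im,cv2.COLOR_BGR2HSV); return ((h[...,1]<70)&(h[...,2]>v)).astype(np.uint8)
def comp(m,u,v):
    n,l=cv2.connectedComponents(m); return (l==l[v,u]).astype(np.uint8)
E
python3 - <<'E'
from h import *
z=np.load('top0.npz'); i,d,K,T=[z[k] for k in 'idKT']
m=comp(white(i),245,203); ys,xs=np.nonzero(m); print('jug px',m.sum(),xs.min(),xs.max(),ys.min(),ys.max())
# body circle = opened mask; rim plane 0.08
o=cv2.morphologyEx(m,cv2.MORPH_CLOSE,np.ones((3,3),np.uint8)); o=cv2.morphologyEx(o,cv2.MORPH_OPEN,cv2.getStructuringElement(2,(9,9)))
c=max(cv2.findContours(o,0,1)[0],key=len)[:,0]; print('ell',cv2.fitEllipse(c),'circ',cv2.minEnclosingCircle(c))
(e,ax,an)=cv2.fitEllipse(c); print('rim centre',ray(e,K,T,.08))
hm=(m>0)&(np.hypot(*(np.mgrid[:400,:640][::-1]-np.array(e)[:,None,None]))>max(ax)/2+2)
ys,xs=np.nonzero(hm); print('handle px',len(xs),xs.mean(),ys.mean(),ray((xs.mean(),ys.mean()),K,T,.068))
far=np.argsort(-np.hypot(xs-e[0],ys-e[1]))[:6]; print('far',xs[far],ys[far],ray((xs[far].mean(),ys[far].mean()),K,T,.065))
m=comp(white(i),331,165); c=max(cv2.findContours(m,0,1)[0],key=len)
r=cv2.minAreaRect(c); b=cv2.boxPoints(r); print('mouth',m.sum(),b.round(1).tolist()); q=ray(b,K,T,.262); print(q.round(4).tolist(),q.mean(0))
for x in('top','side'):
    z=np.load(x+'0.npz'); I,D,KK,TT=[z[k] for k in 'idKT']
    cv2.imwrite(f'pics/tab_{x}.png',cv2.convertScaleAbs(cv2.resize(I[160:200,300:370] if x=='top' else I[150:230,250:330],None,fx=7,fy=7,interpolation=3),alpha=2.5,beta=0))
cv2.imwrite('pics/tab.png',np.hstack([cv2.copyMakeBorder(cv2.imread('pics/tab_top.png')[:,:240+0],0,280,0,0,0), cv2.imread('pics/tab_side.png')]))
E
```

```text
jug px 449 234 257 192 220
ell ((245.20680236816406, 202.72415161132812), (19.91851043701172, 23.657743453979492), 108.80459594726562) circ ((245.2567596435547, 202.93243408203125), 11.92396354675293)
rim centre [[0.553907  0.3732106 0.08     ]]
handle px 36 253.66666666666666 217.19444444444446 [[0.50017798 0.34465611 0.068     ]]
far [257 255 256 254 257 255] [219 220 219 220 218 219] [[0.49276584 0.33780678 0.065     ]]
mouth 1996 [[303.1000061035156, 172.10000610351562], [306.29998779296875, 117.5], [354.5, 120.30000305175781], [351.29998779296875, 175.0]]
[[0.6375, 0.1499, 0.262], [0.8167, 0.1359, 0.262], [0.8035, -0.021, 0.262], [0.6247, -0.0058, 0.262]] [0.72061696 0.06476453 0.262     ]
```

View pics/tab.png

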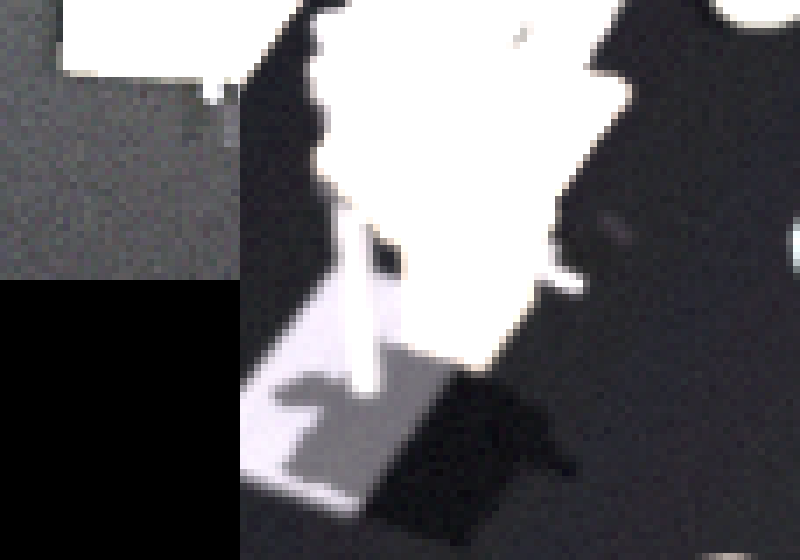

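```bash
python3 - <<'E'
from h import *
z=np.load('top0.npz'); i,d,K,T=[z[k] for k in 'idKT']
for v in(140,160):
    m=np.zeros((400,640),np.uint8); m[125:176,300:360]=white(i,v)[125:176,300:360]
    m=cv2.morphologyEx(m,cv2.MORPH_OPEN,np.ones((5,5),np.uint8)); m=cv2.morphologyEx(m,cv2.MORPH_CLOSE,np.ones((15,15),np.uint8))
    c=max(cv2.findContours(m,0,1)[0],key=cv2.contourArea)[:,0]
    q=ray(c,K,T,.262); r=cv2.minAreaRect((q[:,:2]*1000).astype(np.float32)); print(v,r)
th=None
c0=np.array(r[0])/1e3; a=r[2]; a=a-90 if a>45 else a; print('yaw',a)
t=np.radians(a); R=np.array([[np.cos(t),-np.sin(t)],[np.sin(t),np.cos(t)]])
for n,p in dict(tab0=(-67,-20,179),tab10=(-67,-10,179),tab_top=(-78,-20,195),spout=(0,0,100),plate=(100,0,12),col=(85,0,262)).items():
    w=np.r_[c0+R@np.array(p[:2])/1e3,p[2]/1e3]
    z2=np.load('side0.npz'); print(n,w.round(4),proj(w,K,T).round(1),proj(w,z2['K'],z2['T']).round(1))
# dark tab in top: print local brightness
g=i.max(2); print(g[170:184,322:344])
g=z2['i'].max(2); print(g[176:196,292:312])
E
```

```text
140 ((705.92138671875, 63.77877426147461), (127.43345642089844, 130.24855041503906), 85.56731414794922)
160 ((705.9578857421875, 64.03665924072266), (124.70759582519531, 128.83180236816406), 85.64410400390625)
yaw -4.35589599609375
tab0 [0.6376 0.0492 0.179 ] [[333.4 174.7]] [[300.6 184.1]]
tab10 [0.6384 0.0592 0.179 ] [[330.5 174.5]] [[299.5 185.7]]
tab_top [0.6267 0.05   0.195 ] [[333.4 177.3]] [[303.1 182. ]]
spout [0.706 0.064 0.1  ] [[328.2 159. ]] [[284.1 196.3]]
plate [0.8057 0.0564 0.012 ] [[329.1 137.3]] [[264.3 203.8]]
col [0.7907 0.0576 0.262 ] [[330.5 124.8]] [[263.5 160.9]]
[[159 187 187 186 186 185 194 217 216 218 218 216 212 209 208 208 205 207
  206 205 201 200]
 [ 55  66  68  61  64  63  73 149 198 110  89 108 117 166 201 138 143 146
  145 157 185 183]
 [ 35  36  36  35  31  28  41 145 205  90  32  37  79 167 203  75  47  49
   47  55  65  66]
 [ 40  37  40  36  34  32  48 150 211  97  35  35  82 174 209  70  31  34
   37  36  37  37]
 [ 41  39  40  37  34  36  33  60  90  57  39  36  56 114 143  78  36  39
   37  37  35  39]
 [ 36  40  39  38  36  34  32  33  39  43
[... 1797 characters left out ...]
  18  17
   18  18]
 [110 110 106  89  66  38  24  16  17  16  17  17  16  19  17  18  18  19
   17  18]
 [ 99  97 110 140 149  96  64  31  18  15  17  19  16  17  18  16  16  19
   18  18]
 [ 63  55  69 104 132 130 108  41  19  19  16  17  18  19  18  18  18  16
   18  18]
 [ 46  25  28  45  67  83  73  31  18  17  18  19  19  17  16  20  18  19
   17  19]
 [ 45  19  18  21  22  31  30  20  18  17  18  18  15  18  17  19  17  18
   16  20]
 [ 32  19  18  17  18  19  17  18  19  20  17  17  17  16  18  18  17  19
   18  18]
 [ 20  17  17  16  18  17  18  19  17  17  16  18  18  17  19  18  19  18
   19  19]
 [ 18  18  17  19  18  18  20  19  18  19  15  18  17  17  18  16  18  20
   17  17]]
```

The tab's top end is at top px (333,177), so the gate is about 1–2 mm open. Estimated poses:
- **Jug:** centre about (0.5555, 0.377), yaw about 31°. Handle at about (0.499, 0.343).
- **Hopper:** origin (0.706, 0.064), yaw −4.4°.
- **Tab:** about (0.638, 0.0505, 0.179).

A vertical tool at the handle would hit the tab and flare under the hopper, so I'll take the handle with the tool tilted 40°.

```bash
python3 -m crank '[{"dp":[0.7,0.95,0],"angular":[0,0,0]},{"dp":[0.7,0.95,0],"angular":[0,0,0]},{"dp":[0.7,0.95,0],"angular":[0,0,0]},{"dp":[0.7,0.95,0],"angular":[0,0,0]},{"dp":[0.7,0.95,0],"angular":[0,0,0]},{"dp":[0.7,0.95,0],"angular":[0,0,0]},{"dp":[0.7,0.95,0],"angular":[0,0,0]},{"dp":[0.7,0.95,0],"angular":[0,0,0]},{"dp":[0.7,0.95,0],"angular":[0,0,0]},{"dp":[0.7,0.95,0],"angular":[0,0,0]},{"dp":[0.7,0.95,0],"angular":[0,0,0]},{"dp":[0.1,0.95,0],"angular":[0,0,0]},{"dp":[0.1,0.95,0],"angular":[0,0,0]},{"dp":[0.1,0.95,0],"angular":[0,0,0]},{"dp":[0.1,0.95,0],"angular":[0,0,0]},{"dp":[0.1,0.95,0],"angular":[0,0,0]},{"dp":[0.1,0.95,0],"angular":[0,0,0]},{"dp":[0.1,0.95,0],"angular":[0,0,0]},{"dp":[0.1,0.95,0],"angular":[0,0,0]},{"dp":[0.1,0.95,0],"angular":[0,0,0]}]' 0.35 60
python3 -m crank '[{"dp":[-0.2,0.95,0],"angular":[0,0,7]},{"dp":[-0.2,0.95,0],"angular":[4.1,-6.9,0]},{"dp":[-0.2,0.95,0],"angular":[4.1,-6.9,0]},{"dp":[-0.2,0.95,0],"angular":[4.1,-6.9,0]},{"dp":[-0.2,0.95,0],"angular":[4.1,-6.9,0]},{"dp":[-0.2,0.95,0],"angular":[4.1,-6.9,0]},{"dp":[-0.2,0.95,-0.2],"angular":[0,0,0]},{"dp":[-0.2,0.95,-0.3],"angular":[0,0,0]},{"dp":[-0.2,0.95,-0.5],"angular":[0,0,0]},{"dp":[-0.2,0.95,-0.5],"angular":[0,0,0]},{"dp":[-0.2,0.9,-0.5],"angular":[0,0,0]},{"dp":[0,0,-0.5],"angular":[0,0,0]},{"dp":[0,0,-0.5],"angular":[0,0,0]},{"dp":[0,0,0],"angular":[0,0,0]}]'
cat > st.py <<'E'
from h import *
from scipy.spatial.transform import Rotation as R
s=sense(); M=R.from_quat(s['tool_rot']).as_matrix(); print('t',s['t'],'tcp',np.round(s['tcp_pos'],4),'z',M[:,2].round(3),'y',M[:,1].round(3),'q',np.round(s['q'],2),'F',np.round(s['force'],1),s['finger_gap'],s['gripper_force'])
E
python3 st.py
```

```text
t: 2.1
tcp_pos: [0.513, 0.0008, 0.248]
tool_rot: [0.978, 0.209, -0.0, -0.0]
force: [1.5, 0.8, -0.5]
finger_gap: 0.651
gripper_force: 0.0
t: 3.5
tcp_pos: [0.4526, 0.2944, 0.1647]
tool_rot: [0.921, 0.263, 0.275, -0.087]
force: [-0.7, 0.8, 0.7]
finger_gap: 0.65
gripper_force: 0.0
t 3.5 tcp [0.4526 0.2944 0.1647] z [ 0.46   0.305 -0.834] y [ 0.532 -0.846 -0.016] q [ 0.28  0.48  2.14  1.83  0.17 -0.49] F [-0.7  0.8  0.7] 0.6499305496125302 0.0
```

```bash
python3 -m crank '[{"dp":[0.14,0.31,-0.27],"angular":[-1,1.7,0]},{"dp":[0.14,0.31,-0.54],"angular":[-1,1.7,0]},{"dp":[0.14,0.31,-0.54],"angular":[0,0,0]},{"dp":[0,0,-0.27],"angular":[0,0,0]},{"dp":[0,0,0],"angular":[0,0,0]}]' >/dev/null
python3 st.py
python3 - <<'E'
from h import *
i=snap('top')[0][150:260,180:300]; j=snap('side')[0][180:310,220:350]
cv2.imwrite('pics/pre.png',np.hstack([cv2.resize(i,(400,367),interpolation=3),cv2.resize(j,(367,367),interpolation=3)]))
E
```

```text
t 4.0 tcp [0.4638 0.3183 0.1217] z [ 0.418  0.282 -0.863] y [ 0.532 -0.846 -0.019] q [ 0.34  0.59  2.07  1.82  0.13 -0.44] F [-0.2 -0.2  0.7] 0.6453456154876513 0.0
```

View pics/pre.png

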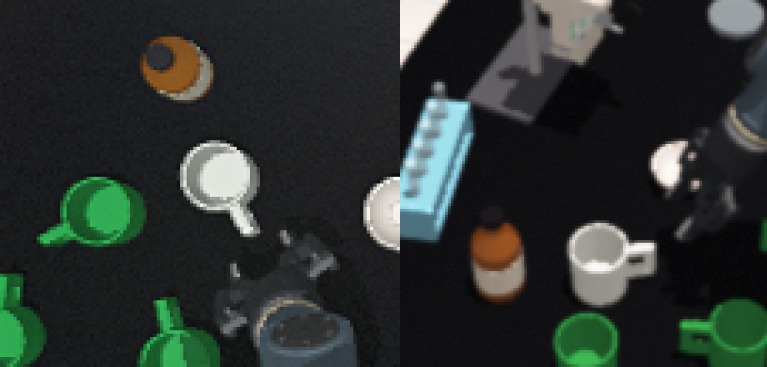

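The jaws (around (278,278) in the left half) straddle the handle line, with the handle bar at (247,222). Next: go in and close.

```bash
python3 -m crank '[{"dp":[0.24,0.17,-0.5],"angular":[0,0,0]},{"dp":[0.24,0.17,-0.5],"angular":[0,0,0]},{"dp":[0.24,0.17,-0.5],"angular":[0,0,0]},{"dp":[0.24,0.17,-0.5],"angular":[0,0,0]},{"dp":[0.24,0.17,-0.5],"angular":[0,0,0]},{"dp":[0,0,0],"angular":[0,0,0]}]' >/dev/null
python3 st.py
python3 -m crank '[{"dp":[0,0,0],"angular":[0,0,0]},{"dp":[0,0,0],"angular":[0,0,0]},{"dp":[0,0,0],"angular":[0,0,0]},{"dp":[0,0,0],"angular":[0,0,0]},{"dp":[0,0,0],"angular":[0,0,0]},{"dp":[0,0,0],"angular":[0,0,0]},{"dp":[0,0,0],"angular":[0,0,0]},{"dp":[0,0,0],"angular":[0,0,0]}]' 1 80 >/dev/null
python3 st.py
python3 -m crank '[{"dp":[0,0,0.3],"angular":[0,0,0]},{"dp":[0,0,0.5],"angular":[0,0,0]},{"dp":[0,0,0.5],"angular":[0,0,0]},{"dp":[0,0,0.5],"angular":[0,0,0]},{"dp":[0,0,0.2],"angular":[0,0,0]},{"dp":[0,0,0],"angular":[0,0,0]}]' >/dev/null
python3 st.py
python3 - <<'E'
from h import *
i=snap('top')[0][150:260,180:300]; j=snap('side')[0][180:310,220:350]
cv2.imwrite('pics/lift.png',np.hstack([cv2.resize(i,(400,367),interpolation=3),cv2.resize(j,(367,367),interpolation=3)]))
E
```

```text
t 4.7 tcp [0.5007 0.3442 0.0468] z [ 0.419  0.283 -0.863] y [ 0.533 -0.846 -0.019] q [ 0.36  0.78  1.98  2.43  0.18 -1.03] F [-0.3 -0.2  0.3] 0.6487325001722863 0.0
t 5.5 tcp [0.5    0.3437 0.0486] z [ 0.42   0.283 -0.862] y [ 0.532 -0.846 -0.018] q [ 0.36  0.77  1.98  2.43  0.18 -1.03] F [-0.8 -2.1  4.8] 0.12210536038695574 77.72103806383598
t 6.1 tcp [0.4996 0.3444 0.1028] z [ 0.419  0.285 -0.862] y [ 0.535 -0.845 -0.019] q [ 0.36  0.65  1.97  1.61  0.12 -0.2 ] F [-0.3 -0.1 -1.2] 0.12527097290983158 77.84352087470779
```

View pics/lift.png

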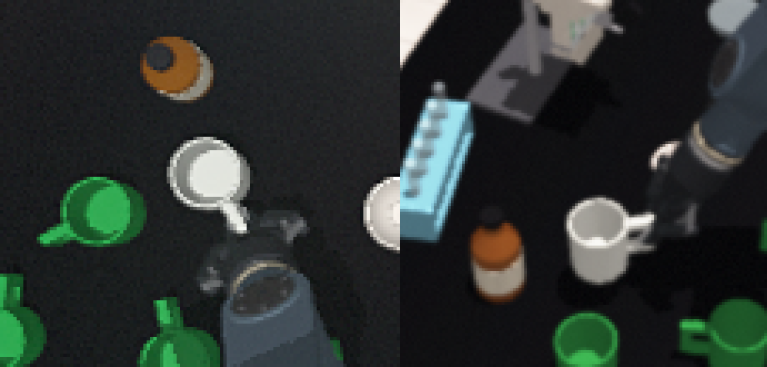

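```bash
python3 -m crank '[{"dp":[0.1,-0.4,0],"angular":[0,0,-1.5]},{"dp":[0.17,-0.77,0],"angular":[0,0,-2.75]},{"dp":[0.17,-0.77,0],"angular":[0,0,-2.75]},{"dp":[0.17,-0.77,0],"angular":[0,0,-2.75]},{"dp":[0.17,-0.77,0],"angular":[0,0,-2.75]},{"dp":[0.17,-0.77,0],"angular":[0,0,-2.75]},{"dp":[0.17,-0.77,0],"angular":[0,0,-2.75]},{"dp":[0.17,-0.77,0],"angular":[0,0,-2.75]},{"dp":[0.17,-0.77,0],"angular":[0,0,-2.75]},{"dp":[0.17,-0.77,0],"angular":[0,0,-2.75]},{"dp":[0.17,-0.77,0],"angular":[0,0,-2.75]},{"dp":[0.17,-0.77,0],"angular":[0,0,-2.75]},{"dp":[0.1,-0.4,0],"angular":[0,0,-1.5]},{"dp":[0,0,0],"angular":[0,0,0]},{"dp":[0,0,0],"angular":[0,0,0]}]' >/dev/null
python3 st.py
python3 - <<'E'
from h import *
i,d,K,T=snap('top'); cv2.imwrite('pics/c_top.png',i); j,d2,K2,T2=snap('side')
cv2.imwrite('pics/carry.png',np.hstack([cv2.resize(i[110:240,270:400],(390,390),interpolation=3),cv2.resize(j[120:250,230:360],(390,390),interpolation=3)]))
E
```

```text
t 7.7 tcp [0.5613 0.0665 0.1012] z [ 0.505  0.009 -0.863] y [-0.017 -1.    -0.02 ] q [-0.11  0.64  2.07  2.54  0.12 -1.04] F [-0.5  0.  -2.2] 0.12760490807040506 77.9543074510093
```

View pics/carry.png

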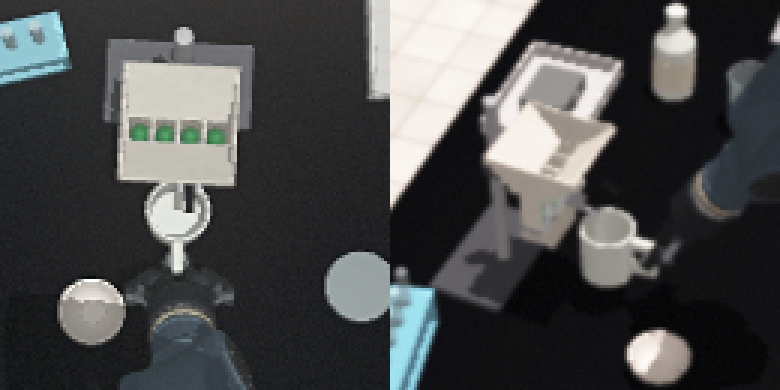

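```bash
python3 - <<'E'
from h import *
z=np.load('top0.npz'); K,T=z['K'],z['T']; i=cv2.imread('pics/c_top.png')
w=white(i,120)
for v in (178,180,182): r=np.nonzero(w[v,312:346])[0]+312; print(v,r.min(),r.max(),ray(((r.min()+r.max())/2,v),K,T,.133))
print(w[170:204,316:342].sum(1))
c=np.nonzero(w[195:200,322:337])[1]+322; print('handle',c.mean(),ray((c.mean(),197),K,T,.122))
E
```

```text
178 318 339 [[0.63211516 0.06519449 0.133     ]]
180 318 339 [[0.62496235 0.06536112 0.133     ]]
182 319 339 [[0.61777292 0.06374952 0.133     ]]
[23 15 11 12 15 16 17 18 19 18 18 21 21 21 20 19 18 16 14 12  8  4  4  4
  5  6  6  5  5  4  3  0  0  0]
handle 328.3076923076923 [[0.56513955 0.06722164 0.122     ]]
```

```bash
python3 -m crank '[{"dp":[0,0,-0.3],"angular":[0,0,0]},{"dp":[0,0,-0.4],"angular":[0,0,0]},{"dp":[0,0,-0.4],"angular":[0,0,0]},{"dp":[0,0,-0.3],"angular":[0,0,0]},{"dp":[0.2,0,0],"angular":[0,0,0]},{"dp":[0.4,0,0],"angular":[0,0,0]},{"dp":[0.4,0,0],"angular":[0,0,0]},{"dp":[0.4,0,0],"angular":[0,0,0]},{"dp":[0.4,0,0],"angular":[0,0,0]},{"dp":[0.4,0,0],"angular":[0,0,0]},{"dp":[0.3,-0.03,0],"angular":[0,0,0]},{"dp":[0.1,0,0],"angular":[0,0,0]},{"dp":[0,0,0],"angular":[0,0,0]},{"dp":[0,0,0],"angular":[0,0,0]}]' >/dev/null
python3 st.py
python3 -m crank '[{"dp":[0,0,-0.08],"angular":[0,0,0]},{"dp":[0,0,-0.08],"angular":[0,0,0]},{"dp":[0,0,-0.05],"angular":[0,0,0]},{"dp":[0,0,0],"angular":[0,0,0]}]' ; python3 st.py
```

```text
t 9.2 tcp [0.6397 0.0658 0.0599] z [ 0.506  0.009 -0.863] y [-0.016 -1.    -0.02 ] q [-0.1   0.76  1.89  2.12  0.07 -0.61] F [ 0.  -0.6 -2.5] 0.1302824487304209 77.89968677936031
t: 9.6
tcp_pos: [0.6391, 0.0656, 0.0531]
tool_rot: [0.965, -0.011, 0.261, -0.007]
force: [0.3, 0.1, -1.1]
finger_gap: 0.126
gripper_force: 77.9
t 9.6 tcp [0.6391 0.0656 0.0531] z [ 0.505  0.009 -0.863] y [-0.017 -1.    -0.02 ] q [-0.1   0.77  1.89  2.27  0.08 -0.76] F [ 0.3  0.1 -1.1] 0.12634505232554918 77.89855269386408
```

```bash
python3 -m crank '[{"dp":[0,0,-0.06],"angular":[0,0,0]},{"dp":[0,0,-0.06],"angular":[0,0,0]},{"dp":[0,0,0],"angular":[0,0,0]}]' >/dev/null; python3 st.py
python3 -m crank '[{"dp":[0,0,0],"angular":[0,0,0]},{"dp":[0,0,0],"angular":[0,0,0]},{"dp":[0,0,0],"angular":[0,0,0]},{"dp":[0,0,0],"angular":[0,0,0]},{"dp":[0,0,0],"angular":[0,0,0]}]' 0.4 >/dev/null; python3 st.py
python3 -m crank '[{"dp":[-0.2,0,0],"angular":[0,0,0]},{"dp":[-0.5,0,0],"angular":[0,0,0]},{"dp":[-0.7,0,0],"angular":[0,0,0]},{"dp":[-0.7,0,0.2],"angular":[0,0,0]},{"dp":[-0.7,0,0.5],"angular":[0,0,0]},{"dp":[-0.6,0,0.8],"angular":[0,0,0]},{"dp":[0,0,1],"angular":[0,0,0]},{"dp":[0,0,0],"angular":[0,0,0]}]' >/dev/null; python3 st.py
python3 - <<'E'
from h import *
i,d,K,T=snap('top'); j,d2,K2,T2=snap('side'); np.savez('s1.npz',i=i,j=j,K2=K2,T2=T2,K=K,T=T)
cv2.imwrite('pics/placed.png',np.hstack([cv2.resize(i[110:240,270:400],(390,390),interpolation=3),cv2.resize(j[120:250,230:360],(390,390),interpolation=3)]))
print(proj([.706,.064,.1],K2,T2),proj([.702,.064,.08],K2,T2),proj([.702,.064,0],K2,T2))
E
```

```text
t 9.9 tcp [0.6393 0.0655 0.0495] z [ 0.505  0.009 -0.863] y [-0.017 -1.    -0.02 ] q [-0.1   0.78  1.89  2.35  0.08 -0.84] F [-0.2  0.3 -1.3] 0.1276255653471504 77.89985000918932
t 10.4 tcp [0.6399 0.0654 0.0498] z [ 0.506  0.009 -0.863] y [-0.017 -1.    -0.02 ] q [-0.1   0.78  1.89  2.35  0.08 -0.84] F [-0.2  0.4 -0.1] 0.5991710752485351 0.0
t 11.2 tcp [0.5384 0.0672 0.116 ] z [ 0.508  0.015 -0.861] y [-0.013 -1.    -0.025] q [-0.12  0.6   2.13  2.52  0.13 -1.04] F [-0.2 -2.  -1.5] 0.598770642328171 0.0
[[284.10991872 196.26380366]] [[285.15150913 199.87656615]] [[285.73220224 212.8790292 ]]
```

View pics/placed.png

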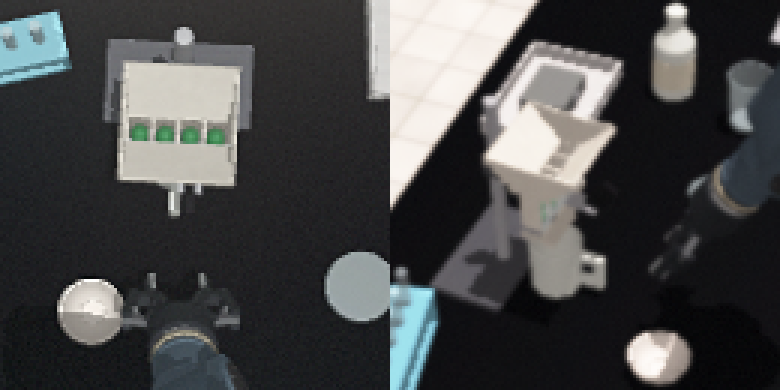

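The jug stands under the spout (side view: body centre near column 285, expected 285.5). The tab's rods are at (174–197, 185–212) in the left crop. Next I'll go to the pre-grasp pose for the tab, with more tilt.

```bash
python3 -m crank '[{"dp":[0,-0.06,0.8],"angular":[0,-4.5,-1.2]},{"dp":[0,-0.06,0.8],"angular":[0,-4.5,-1.2]},{"dp":[0,-0.06,0.8],"angular":[0,-4.5,-1.2]},{"dp":[0,-0.06,0.8],"angular":[0,0,0]},{"dp":[0,-0.06,0.8],"angular":[0,0,0]},{"dp":[0.4,-0.05,0.35],"angular":[0,0,0]},{"dp":[0.5,0,0],"angular":[0,0,0]},{"dp":[0,0,0],"angular":[0,0,0]}]' >/dev/null; python3 st.py
python3 - <<'E'
from h import *
i,d,K,T=snap('top'); z=np.load('s1.npz')
t=np.radians(-4.36); Rz=np.array([[np.cos(t),-np.sin(t)],[np.sin(t),np.cos(t)]])
w=white(z['i'],130)
print('s1 rows', [(v,(np.nonzero(w[v,315:345])[0]+315).tolist()) for v in range(171,184)])
print('handle end ray',ray((327.7,180.5),K,T,.07), 'tab rods end row174', ray([(330,174),(336,174)],K,T,.155).round(3).tolist(),'tab top',ray((333,177.5),K,T,.195).round(4))
E
```

```text
t 12.1 tcp [0.5671 0.0567 0.2428] z [ 0.69  -0.021 -0.724] y [-0.068 -0.997 -0.036] q [-0.13  0.36  2.11  2.49  0.12 -0.94] F [-0.8  0.9 -0.6] 0.5996624682501607 0.0
s1 rows [(171, [324, 325, 326, 327, 328, 329, 330, 335, 336, 337, 338, 339, 340, 341, 342, 343, 344]), (172, [327, 328, 329, 330, 335, 336]), (173, [327, 328, 329, 330, 335, 336]), (174, [326, 327, 328, 329, 336]), (175, [326, 327, 328, 329]), (176, [326, 327, 328, 329]), (177, [326, 327, 328, 329]), (178, [326, 327, 328, 329]), (179, [326, 327, 328, 329]), (180, [327, 328, 329]), (181, [327, 328, 329]), (182, []), (183, [])]
handle end ray [[0.63045917 0.06693964 0.07      ]] tab rods end row174 [[0.643, 0.06, 0.155], [0.643, 0.039, 0.155]] tab top [[0.626  0.0513 0.195 ]]
```

```bash
python3 -m crank '[{"dp":[0.46,-0.04,-0.4],"angular":[0,0,0]},{"dp":[0.46,-0.04,-0.4],"angular":[0,0,0]},{"dp":[0.46,-0.04,-0.4],"angular":[0,0,0]},{"dp":[0.46,-0.04,-0.4],"angular":[0,0,0]},{"dp":[0.4,-0.04,-0.4],"angular":[0,0,0]},{"dp":[0,0,0],"angular":[0,0,0]}]' >/dev/null; python3 st.py
python3 - <<'E'
from h import *
i=snap('top')[0]; j=snap('side')[0]
cv2.imwrite('pics/tabpre.png',cv2.convertScaleAbs(np.hstack([cv2.resize(i[140:200,300:360],(390,390),interpolation=3),cv2.resize(j[150:215,260:325],(390,390),interpolation=3)]),alpha=1.8,beta=0))
E
```

```text
t 12.75 tcp [0.6315 0.0507 0.1794] z [ 0.685 -0.021 -0.729] y [-0.069 -0.997 -0.036] q [-0.12  0.56  2.01  2.78  0.18 -1.23] F [0.1 0.1 0.2] 0.5990918118669676 0.0
```

View pics/tabpre.png

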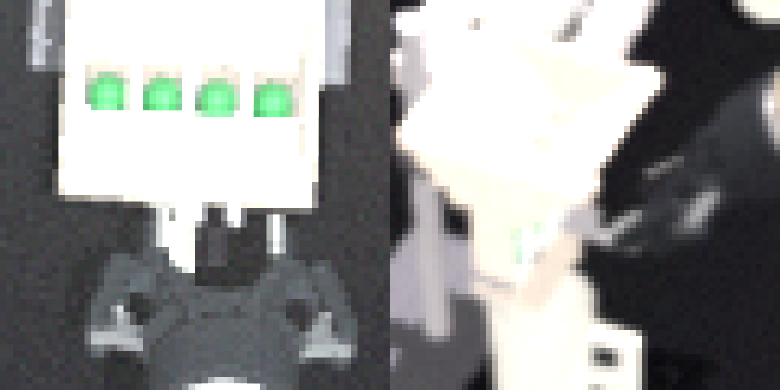

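The tab at (218,245) in the left crop sits between the pads at (163,230) and (277,230). Closing on it now.

```bash
python3 -m crank '[{"dp":[0.1,0,0],"angular":[0,0,0]},{"dp":[0,0,0],"angular":[0,0,0]},{"dp":[0,0,0],"angular":[0,0,0]},{"dp":[0,0,0],"angular":[0,0,0]},{"dp":[0,0,0],"angular":[0,0,0]},{"dp":[0,0,0],"angular":[0,0,0]},{"dp":[0,0,0],"angular":[0,0,0]}]' 1 60 >/dev/null; python3 st.py
python3 -m crank '[{"dp":[0.01,0.15,0],"angular":[0,0,0]},{"dp":[0.02,0.2,0],"angular":[0,0,0]},{"dp":[0.02,0.2,0],"angular":[0,0,0]},{"dp":[0.02,0.2,0],"angular":[0,0,0]},{"dp":[0,0,0],"angular":[0,0,0]},{"dp":[0,0,0],"angular":[0,0,0]}]' >/dev/null; python3 st.py
```

```text
t 13.55 tcp [0.6347 0.0511 0.1831] z [ 0.688 -0.021 -0.725] y [-0.067 -0.997 -0.035] q [-0.12  0.55  2.    2.77  0.18 -1.22] F [-3.9  1.5  6.3] 0.1380365314656586 59.46861753664052
t 14.15 tcp [0.6364 0.0737 0.1831] z [ 0.688 -0.021 -0.725] y [-0.067 -0.997 -0.035] q [-0.07  0.56  1.99  2.96  0.16 -1.37] F [-4.7  1.8  6.8] 0.13454008686673252 59.75755012326772
```

```bash
python3 -m crank '[{"dp":[0.01,0.15,0],"angular":[0,0,0]},{"dp":[0.01,0.15,0],"angular":[0,0,0]},{"dp":[0.01,0.15,0],"angular":[0,0,0]},{"dp":[0.01,0.15,0],"angular":[0,0,0]},{"dp":[0.01,0.15,0],"angular":[0,0,0]},{"dp":[0.01,0.15,0],"angular":[0,0,0]},{"dp":[0.01,0.15,0],"angular":[0,0,0]},{"dp":[0.01,0.15,0],"angular":[0,0,0]},{"dp":[0.01,0.15,0],"angular":[0,0,0]},{"dp":[0.01,0.1,0],"angular":[0,0,0]},{"dp":[0,0,0],"angular":[0,0,0]},{"dp":[0,0,0],"angular":[0,0,0]},{"dp":[0,0,0],"angular":[0,0,0]},{"dp":[0,0,0],"angular":[0,0,0]},{"dp":[0,0,0],"angular":[0,0,0]},{"dp":[0,0,0],"angular":[0,0,0]}]' >/dev/null; python3 st.py
python3 - <<'E'
from h import *
i=snap('top')[0]; j=snap('side')[0]; h=cv2.cvtColor(i,cv2.COLOR_BGR2HSV); g=(h[...,1]>90)&(abs(h[...,0]-65.)<25)
print('green cols per compartment',g[146:162,308:352].sum(0))
cv2.imwrite('pics/open.png',np.hstack([cv2.resize(i[130:200,295:365],(390,390),interpolation=3),cv2.resize(j[150:230,255:335],(390,390),interpolation=3)]))
E
```

```text
t 15.75 tcp [0.6397 0.1169 0.1831] z [ 0.689 -0.021 -0.725] y [-0.068 -0.997 -0.035] q [ 0.03  0.57  1.96  3.42  0.14 -1.75] F [-4.6  0.5  6. ] 0.13457495222420776 59.20298966786504
green cols per compartment [0 0 0 0 0 2 4 5 5 5 5 0 0 0 3 4 5 5 5 4 0 0 0 0 0 0 0 0 0 0 0 0 0 0 0 0 0
 0 0 0 0 0 0 0]
```

View pics/open.png

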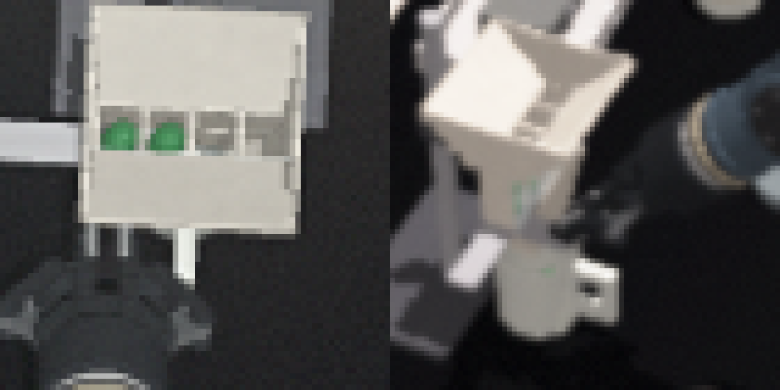

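The two right-hand compartments (at (215,130) and (268,130)) are empty and the two left still hold their marbles. Shutting the gate now.

```bash
python3 -m crank '[{"dp":[-0.01,-0.15,0],"angular":[0,0,0]},{"dp":[-0.02,-0.22,0],"angular":[0,0,0]},{"dp":[-0.02,-0.22,0],"angular":[0,0,0]},{"dp":[-0.02,-0.22,0],"angular":[0,0,0]},{"dp":[-0.02,-0.22,0],"angular":[0,0,0]},{"dp":[-0.02,-0.22,0],"angular":[0,0,0]},{"dp":[-0.02,-0.22,0],"angular":[0,0,0]},{"dp":[-0.02,-0.22,0],"angular":[0,0,0]},{"dp":[-0.02,-0.22,0],"angular":[0,0,0]},{"dp":[-0.01,-0.2,0],"angular":[0,0,0]},{"dp":[0,-0.1,0],"angular":[0,0,0]},{"dp":[0,0,0],"angular":[0,0,0]},{"dp":[0,0,0],"angular":[0,0,0]}]' >/dev/null; python3 st.py
```

```text
t 17.15 tcp [0.6346 0.0503 0.1831] z [ 0.688 -0.021 -0.725] y [-0.068 -0.997 -0.035] q [-0.13  0.55  2.    2.77  0.18 -1.22] F [-3.5 -0.6  5.3] 0.13692834219751693 59.23392416603747
```

```bash
python3 -m crank '[{"dp":[0,-0.05,0],"angular":[0,0,0]},{"dp":[0,-0.05,0],"angular":[0,0,0]},{"dp":[0,0,0],"angular":[0,0,0]},{"dp":[0,0,0],"angular":[0,0,0]}]' >/dev/null; python3 st.py
```

```text
t 17.55 tcp [0.6346 0.0492 0.1831] z [ 0.689 -0.019 -0.724] y [-0.065 -0.997 -0.036] q [-0.13  0.55  2.    2.75  0.18 -1.2 ] F [-2.7  8.3  5.5] 0.13326295931656884 60.99029672623146
```

The stop is reached (8 N), so the gate is shut. Release and back off.

```bash
python3 -m crank '[{"dp":[0,0,0],"angular":[0,0,0]},{"dp":[0,0,0],"angular":[0,0,0]},{"dp":[0,0,0],"angular":[0,0,0]},{"dp":[0,0,0],"angular":[0,0,0]},{"dp":[-0.2,0,0.2],"angular":[0,0,0]},{"dp":[-0.5,0,0.5],"angular":[0,0,0]},{"dp":[-0.6,0,0.6],"angular":[0,0,0]},{"dp":[-0.6,0,0.6],"angular":[0,0,0]},{"dp":[-0.6,0,0.6],"angular":[0,0,0]},{"dp":[-0.6,0,0.6],"angular":[0,0,0]},{"dp":[-0.6,0,0.6],"angular":[0,0,0]},{"dp":[0,0,0],"angular":[0,0,0]},{"dp":[0,0,0],"angular":[0,0,0]}]' 0.4 >/dev/null; python3 st.py
python3 - <<'E'
from h import *
i,d,K,T=snap('top'); j=snap('side')[0]; z=np.load('s1.npz')
h=cv2.cvtColor(i,cv2.COLOR_BGR2HSV); g=(h[...,1]>90)&(abs(h[...,0]-65.)<25); print('marbles',g[146:162,308:352].sum(0))
for n,a in(('before',z['i']),('after',i)):
    w=white(a,130); ys,xs=np.nonzero(w[174:186,322:333]); print(n,'handle',xs.mean()+322,ys.mean()+174,ys.max()+174,'rod/tab row173',np.nonzero(w[173,322:345])[0]+322, a.max(2)[178,326:340])
print('side diff jug', cv2.absdiff(j,z['j'])[195:225,270:300].max(2).mean())
E
```

```text
t 18.85 tcp [0.5471 0.0492 0.2714] z [ 0.689 -0.015 -0.725] y [-0.064 -0.997 -0.041] q [-0.17  0.28  2.12  1.71  0.1  -0.18] F [ 0.6 -0.  -0.7] 0.596358371155611 0.0
marbles [0 0 0 0 0 3 5 5 5 4 4 0 0 0 4 5 5 5 4 3 0 0 0 0 0 0 0 0 0 0 0 0 0 0 0 0 0
 0 0 0 0 0 0 0]
before handle 327.6 177.3 181 rod/tab row173 [327 328 329 330 335 336] [166 236 148 142  41  37  49  51  46  35  37  37  39  36]
after handle 327.6 177.3 181 rod/tab row173 [326 327 328 329 330 336 337] [167 245 224 141  38  37  43  47  50  48  39  36  36  38]
side diff jug 2.0877777777777777
```

The jug hasn't moved, the four left-hand marbles are still in the hopper, and the tab is back at its shut position. Handing in.

```bash
python3 -c "
from station import order
print(order.sign_off())"
```

```text
the job is handed in; nothing more can be done
None
```

The job is handed in, with no verdict shown: the jug is released and standing under the spout, the two right-hand compartments emptied into it, the other four marbles are still in the hopper, and the gate is pushed shut against its stop.

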